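# Lock two plug-in modules through the chassis window

## Task

Two of the four modules in the grey chassis are not locked yet: their yellow-tipped levers stand up. Reach down through the window in the cover and press each raised lever gently down until it lies fully flat, without touching the cover or the brass gasket round its window. Only press: pull or lift nothing, keep the two locked levers down, and leave the things on the bench where they are.

Things in the scene. Friction and masses are not known exactly. Their poses are not given: they have to be found in the camera images.
- chassis: Fixed grey-green metal box, 270 (x) x 250 (y) x 150 mm high, turned within 0.3 rad; origin at the centre of its underside, axes along its edges. Its cover, a 6 mm plate with its top 150 mm above the origin, has one service window, 70 (x) x 174 mm (y), centred over the origin. Handle and connectors stick out of the -x and +x walls, up to 35 mm, below the cover
- window (a point): Centre of the window, level with the cover's top face; axes as the chassis. A brass spring gasket 4 mm wide and 1.5 mm high lies on the cover round the window's edge. Under the window four modules stand side by side, 38 mm apart along y (at -57, -19, 19 and 57 mm), each with a lever in its middle that runs along x
- slot_a: Plug-in module a with its slot, not locked at the start; origin under its middle, level with the chassis's underside, at x = 0 of the chassis, axes as the chassis. Light grey face 34 mm wide (y), its top 48 mm below the cover's top. A red patch (18 x 19 mm) on the face, hidden by the thumb pad when flat, shows while the lever is up
- lever_a (a joint): Lever a, angle in rad: 0 flat (locked, on its stop), growing as the free end rises; starts raised, 0.5 to 0.66. Pivot 27 mm to the +x side of the window's centre, 42 mm below the cover's top when flat; 54 mm long, free end towards -x. Stays where left: friction 0.12 N m, about 2 to 5 N to press past mid-length, no spring. Raised, it is still below the cover's top
- pad_a (a point): Top centre of the yellow thumb pad (18 long, 20 wide, 8 mm thick) at the free end of lever a, 45 mm from the pivot; moves with it. Flat, it is 38 mm below the cover's top and 18 mm to the -x side of the window's centre. x axis along the lever to the pivot, z square to the pad. The lever's arm is 12 mm wide, 5 mm thick
- slot_b: Plug-in module b with its slot, not locked at the start; origin under its middle, level with the chassis's underside, at x = 0 of the chassis, axes as the chassis. Light grey face 34 mm wide (y), its top 48 mm below the cover's top. A red patch (18 x 19 mm) on the face, hidden by the thumb pad when flat, shows while the lever is up
- lever_b (a joint): Lever b, angle in rad: 0 flat (locked, on its stop), growing as the free end rises; starts raised, 0.5 to 0.66. Pivot 27 mm to the +x side of the window's centre, 42 mm below the cover's top when flat; 54 mm long, free end towards -x. Stays where left: friction 0.12 N m, about 2 to 5 N to press past mid-length, no spring. Raised, it is still below the cover's top
- pad_b (a point): Top centre of the yellow thumb pad (18 long, 20 wide, 8 mm thick) at the free end of lever b, 45 mm from the pivot; moves with it. Flat, it is 38 mm below the cover's top and 18 mm to the -x side of the window's centre. x axis along the lever to the pivot, z square to the pad. The lever's arm is 12 mm wide, 5 mm thick
- slot_c: Plug-in module c with its slot, locked at the start; origin under its middle, level with the chassis's underside, at x = 0 of the chassis, axes as the chassis. Light grey face 34 mm wide (y), its top 48 mm below the cover's top. A red patch (18 x 19 mm) on the face, hidden by the thumb pad when flat, shows while the lever is up
- lever_c (a joint): Lever c, angle in rad: 0 flat (locked, on its stop), growing as the free end rises; starts flat, 0. Pivot 27 mm to the +x side of the window's centre, 42 mm below the cover's top when flat; 54 mm long, free end towards -x. Stays where left: friction 0.12 N m, about 2 to 5 N to press past mid-length, no spring. Raised, it is still below the cover's top
- pad_c (a point): Top centre of the yellow thumb pad (18 long, 20 wide, 8 mm thick) at the free end of lever c, 45 mm from the pivot; moves with it. Flat, it is 38 mm below the cover's top and 18 mm to the -x side of the window's centre. x axis along the lever to the pivot, z square to the pad. The lever's arm is 12 mm wide, 5 mm thick
- slot_d: Plug-in module d with its slot, locked at the start; origin under its middle, level with the chassis's underside, at x = 0 of the chassis, axes as the chassis. Light grey face 34 mm wide (y), its top 48 mm below the cover's top. A red patch (18 x 19 mm) on the face, hidden by the thumb pad when flat, shows while the lever is up
- lever_d (a joint): Lever d, angle in rad: 0 flat (locked, on its stop), growing as the free end rises; starts flat, 0. Pivot 27 mm to the +x side of the window's centre, 42 mm below the cover's top when flat; 54 mm long, free end towards -x. Stays where left: friction 0.12 N m, about 2 to 5 N to press past mid-length, no spring. Raised, it is still below the cover's top
- pad_d (a point): Top centre of the yellow thumb pad (18 long, 20 wide, 8 mm thick) at the free end of lever d, 45 mm from the pivot; moves with it. Flat, it is 38 mm below the cover's top and 18 mm to the -x side of the window's centre. x axis along the lever to the pivot, z square to the pad. The lever's arm is 12 mm wide, 5 mm thick
- parts_bin: Bystander: open blue plastic bin, 220 x 160 x 100 mm, loose; origin at the centre of its underside
- spare_unit: Bystander: flat grey-green unit, 190 x 130 x 29 mm, loose, lying on the bench; origin at the centre of its underside
- screwdriver: Bystander: yellow-handled screwdriver, 190 mm long, lying loose on the bench beside the chassis; its length is its x
- dust_cap: Bystander: round metal connector cap, 48 mm across and 32 mm high, standing loose on the flat unit; origin at the centre of its underside

How it is judged:
At the end, for the whole second after the job is handed in: All four levers lie flat, within 0.07 rad (about 4 mm at the free end), the two pressed ones at rest, and the bin, unit, screwdriver and cap are within 15 mm of where they began (value of joint each of lever_a, lever_b, lever_c, lever_d below 0.07 rad and velocity of joint lever_a between -0.05 and 0.05 rad/s and velocity of joint lever_b between -0.05 and 0.05 rad/s and distance of each of parts_bin, spare_unit, screwdriver, dust_cap from where it was at the start of the episode below 0.015 m); the robot touches nothing.
It fails at once if the robot touches the chassis, its cover or the gasket (over 0.5 N) (contact force between any of the fingers, the arm and chassis above 0.5 N).
It fails at once if an unlocked lever is pulled up further (over 0.85 rad) (value of joint any of lever_a, lever_b above 0.85 rad).
It fails at once if a locked lever is raised (over 0.1 rad) (value of joint any of lever_c, lever_d above 0.1 rad).
It fails at once if a lever or its module is pressed with over 45 N (contact force between the fingers and slot_a above 45 N or contact force between the fingers and slot_b above 45 N or contact force between the fingers and slot_c above 45 N or contact force between the fingers and slot_d above 45 N).
It fails at once if a thing lying on the bench is moved or lifted (over 15 mm) (distance of any of parts_bin, spare_unit, screwdriver, dust_cap from where it was at the start of the episode above 0.015 m).
It also fails if it takes over 38 s, if anything falls off the work surface, if the arm or the gripper's body presses on something with over 40 N, if the wrist force passes 120 N, or if a joint passes its speed limit or range.

## Robot

A 7-joint arm with a two-finger parallel gripper is mounted at the origin on the work surface. World frame = base frame: x ahead of the robot, y to its left, z up, the work surface at z = 0. Lengths are in m, angles in rad, forces in N, time in s.
With the tool pointing down it reaches from about 0.425 to 0.825 m from the base axis. Payload 3.6 kg.
Tool frame: the origin (TCP) lies midway between the tips of the shut fingers; the grasp point (between the pads) lies 19 mm behind it (r.tcp_to_grasp is the distance from the TCP to the grasp point, in m); z points along the fingers, y is the line along which they close (so a half turn about z gives the same grasp; the last joint's range is limited). The gripper opens to 93 mm and grips with 3 to 60 N. Pads are 15 mm wide; open, the fingers measure 128 mm over their backs; the gripper's body (75 mm by 188 mm) begins 65 mm behind the grasp point.
Start: joints at [1.185, 0.615, -0.013, 1.423, 0.008, 1.103, -0.04], TCP at [0.228, -0.609, 0.219] pointing down, gripper open.
Joint ranges: [-3.12, 3.12], [-0.3, 2.06], [-1.34, 1.32], [0.26, 2.42], [-1.36, 4.5], [0.01, 1.98], [-2.84, 2.84]. Speed limits (rad/s): [2.79, 2.79, 3.14, 3.14, 3.14, 3.14, 3.14].

## Interface

Orientations are given as a rotation vector (axis times angle).
In Python, from station import r, hand, kin, read_camera, camera_info gives the robot as it stands. The module is installed in compiled form; this text tells all that it offers. Calls block until the motion is done:
- r.move_pose(position, orientation): joint-space move of the TCP to a pose.
- r.move_linear(position, rot=None, speed=0.15, f_stop=None): straight line of the TCP; rot=None keeps the orientation; speed is the mean speed in m/s. With f_stop (N) it stops when the force on the tool has changed by that much, and returns True; else False.
- r.movej(angles): joint-space move.
- hand.move_gripper(opening): opening from 0.0 (shut) to 1.0 (fully open); the grip force is fixed at half the most; returns when the fingers have stopped.
- r.dwell(seconds).
- kin.solve_ik(position, orientation): joint angles nearest the present ones, or None.
- r.observe(): the state.
- read_camera(name): name is "side" or "top" or "wrist"; returns (picture, depth): 420x560x3 uint8, blue, green, red; 420x560 float32, m along the optical axis (not along the pixel's ray), 0 where there is no reading.
- camera_info(name): a dict with "intrinsics" (3x3 intrinsics, pixels), "rvec" (rotation vector, rad) and "tvec" (3), from world to camera coordinates, as OpenCV has them; the wrist camera has in their place "mount" (4x4, takes a point from camera to tool coordinates, whose origin is the TCP and whose axes are the flange's). Camera axes: x right, y down, z forward; pixel columns grow to the right and rows downward; lengths in m; the calibration is good to about 2 mm. The wrist camera is an equidistant fisheye: a pixel r from the principal point sees the ray r / f radians off the axis. A picture is of the moment at which its call begins: read the wrist's pose just before it. camera_info takes no time and is no camera call.
A pose or a line that the arm cannot do raises r.PlanningError and nothing moves.
- r.job_done(): hands the job in; it is judged then, once.
The state is a dict: "time": time; "joint_positions": joint angles; "qvel": joint speeds; "joint_torque": joint torques, N m; "position": TCP position; "eef_rot": TCP orientation; "wrist_force": force on the tool from outside, world axes, zero at the start; "wrist_torque": the same for the moment, N m; "width": opening from 0.0 (shut) to 1.0 (fully open); "finger_force": force on a finger pad.
Only numpy, scipy, OpenCV 4.12 (cv2) and the standard library are available. Lean on these libraries where they do the work, as an engineer would, in place of code of your own. Each camera call takes 0.05 s, during which the arm holds its last target. There are 200 camera calls.

## Working session

There is one attempt and no reset: what is moved stays moved. The work goes in short steps, each a Python script; the robot and the scene stay as the last script left them, time stands still between calls to the robot, and variables do not carry over. Pictures are saved under pics/ and viewed, at most 10 in all, crops included, and the job is handed in when it is done.

```bash
mkdir -p pics
python3 - <<'E'
from station import r,hand,kin,read_camera,camera_info
import cv2,numpy as np
for n in ("top","side"):
    p,d=read_camera(n); cv2.imwrite(f"pics/{n}.png",p); np.save(n+"_d.npy",d)
    i=camera_info(n); print(n,i)
print(camera_info("wrist")); o=r.observe(); print(o["time"],o["eef_rot"],o["wrist_force"])
E
```

```text
top {'intrinsics': array([[381.92724426,   0.        , 275.77341891],
       [  0.        , 381.92724426, 216.84877585],
       [  0.        ,   0.        ,   1.        ]]), 'rvec': array([ 2.15688982, -2.12082808,  0.09586664]), 'tvec': array([-0.0181891 ,  0.55722285,  1.00335003])}
side {'intrinsics': array([[452.95715328,   0.        , 282.19634326],
       [  0.        , 452.95715328, 217.02116486],
       [  0.        ,   0.        ,   1.        ]]), 'rvec': array([ 0.46809995, -2.59277712,  1.41330646]), 'tvec': array([0.46600237, 0.20855642, 1.15012918])}
{'intrinsics': array([[325.1922621 ,   0.        , 282.94183253],
       [  0.        , 325.1922621 , 211.7326503 ],
       [  0.        ,   0.        ,   1.        ]]), 'mount': array([[ 1.52483928e-04, -9.70624739e-01, -2.40598407e-01,
         6.57530183e-02],
       [ 9.99999823e-01,  2.86276059e-04, -5.21128657e-04,
        -4.75879109e-05],
       [ 5.74697930e-04, -2.40598285e-01,  9.70624611e-01,
        -1.66019341e-01],
       [ 0.00000000e+00,  0.00000000e+00,  0.00000000e+00,
         1.00000000e+00]])}
0.1 [-3.08895866e+00 -5.60268328e-01  6.22347752e-04] [ 0.34777131 -0.32720971  0.65650987]
```

View pics/top.png

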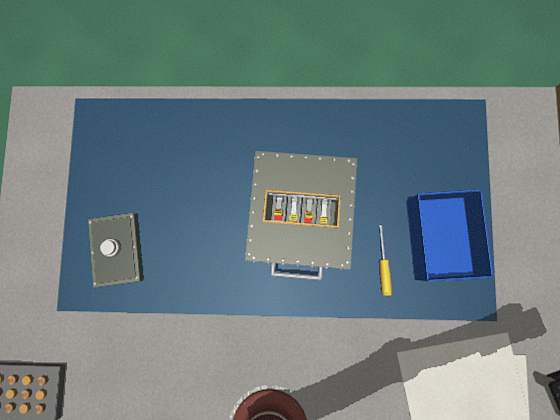

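View pics/side.png

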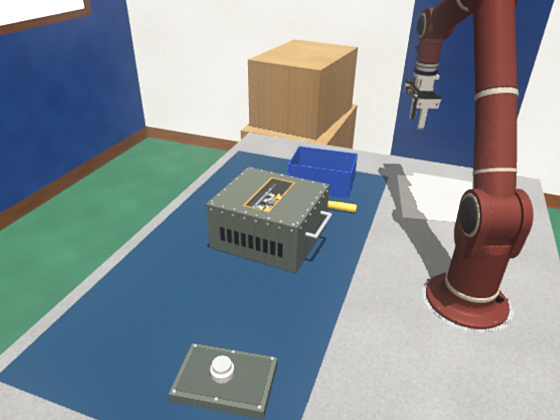

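The top view shows the chassis at about (302,210) with its handle (-x) towards the robot. The window is at (302,208), and the red patches of the raised levers are at (278,213) and (308,213). The side view shows that the space above the cover is free. Next I'll find the window's pose from the brass frame and look at it from above with the wrist camera.

```bash
cat > h.py <<'E'
from station import r,hand,kin,read_camera,camera_info
import cv2,numpy as np
from scipy.spatial.transform import Rotation as R
def brass(p):
    h=cv2.cvtColor(p,cv2.COLOR_BGR2HSV)
    return cv2.inRange(h,(10,110,90),(24,255,255))
def ray_top(uv):
    i=camera_info("top"); M=cv2.Rodrigues(i["rvec"])[0]
    d=np.c_[cv2.undistortPoints(np.float64(uv).reshape(-1,1,2),i["intrinsics"],None)[:,0],np.ones(len(uv))]
    return -M.T@i["tvec"], d@M
def ray_wrist(uv,pos,rot):
    i=camera_info("wrist"); K=i["intrinsics"]; T=i["mount"]
    a=(np.float64(uv)-K[:2,2])/K[0,0]; th=np.linalg.norm(a,axis=1,keepdims=True)
    d=np.hstack([a/th*np.sin(th),np.cos(th)])
    W=R.from_rotvec(rot).as_matrix()
    return pos+W@T[:3,3], d@(W@T[:3,:3]).T
def onplane(o,d,z): return o+d*((z-o[2])/d[:,2:])
def window(P):  # points of the gasket on z -> centre, yaw of chassis x
    c,(w,h),a=cv2.minAreaRect((P[:,:2]*1000).astype(np.float32))
    yaw=np.deg2rad(a); yaw=(yaw+np.pi/4)%(np.pi/2)-np.pi/4
    return np.array(c)/1000,yaw,(w,h)
def toolrot(yaw,flip=0): # tool y along chassis y
    return (R.from_euler('z',yaw+flip*np.pi)*R.from_euler('x',np.pi)).as_rotvec()
E
python3 - <<'E'
from h import *
p=cv2.imread("pics/top.png"); m=brass(p); m[:,:250]=0;m[:,350:]=0;m[:180]=0;m[235:]=0
v,u=np.nonzero(m); o,d=ray_top(np.c_[u,v]); c,y,s=window(onplane(o,d,.151)); print(c,y,s,len(u))
print(R.from_rotvec(r.observe()["eef_rot"]).as_matrix().round(2))
ch=np.array([np.cos(y),np.sin(y)])
for f in (0,1):
    for off,z in((-.08,.32),(0,.3),(-.018,.115)):
        print(f,off,kin.solve_ik([*(c+off*ch),z],toolrot(y,f)))
E
```

```text
[ 0.56483173 -0.07442168] -0.06578580472130113 (182.38800048828125, 78.48739624023438) 510
[[ 0.94  0.35 -0.  ]
 [ 0.35 -0.94  0.  ]
 [ 0.   -0.   -1.  ]]
0 -0.08 [ 0.24040385  0.27700769 -0.19075808  1.70149176  0.05638249  1.16844457
 -1.60192809]
0 0 [ 0.16826736  0.42220599 -0.1158824   1.53269341  0.05106432  1.18965362
 -1.59310978]
0 -0.018 [ 0.07821326  0.58889833  0.02346722  1.83214649 -0.01975016  0.72077172
 -1.52401445]
1 -0.08 [ 0.70179948  0.36703126 -0.85453194  1.68898239  0.29240863  1.21959889
  1.2833516 ]
1 0 [ 0.57385328  0.5146481  -0.78638646  1.51969606  0.37423812  1.26316876
  1.24326129]
1 -0.018 [ 0.52812955  0.68271553 -0.69749928  1.81773804  0.56863015  0.85192181
  1.05829738]
```

Run:
```python
from h import *
hand.move_gripper(0.0)
c=np.array([.5648,-.0744]); y=-.0658
r.move_linear([.228,-.609,.32],speed=.25)
r.move_pose([*c,.30],toolrot(y))
o=r.observe(); p,d=read_camera("wrist"); cv2.imwrite("pics/w1.png",p)
np.savez("w1.npz",pos=o["position"],rot=o["eef_rot"],d=d); print(o["time"],o["position"],o["width"])
m=brass(p); cv2.imwrite("pics/w1m.png",m)
```

```text
4.3667 [ 0.56470837 -0.07580484  0.29991643] 0.00608031973615182
```

View pics/w1.png

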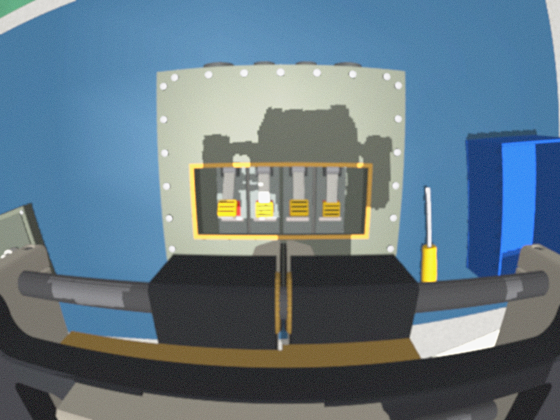

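View pics/w1m.png

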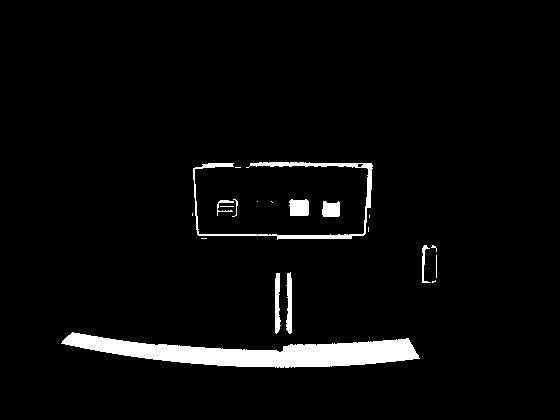

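The picture shows the window from (193,165) to (370,238). The two left pads, at (228,208) and (264,210), are brighter, but the top view showed red at the 1st and 3rd. I need depth readings for the pads, and also for the dark gripper blocks at row 255–345.

Run:
```python
from h import *
p=cv2.imread("pics/w1.png"); z=np.load("w1.npz"); D=z["d"]; T=camera_info("wrist")["mount"]
def pts(uv):  # depth along axis -> tool coordinates / world
    o,d=ray_wrist(uv,z["pos"],z["rot"]); uv=np.array(uv)
    dep=D[uv[:,1],uv[:,0]]; th=np.linalg.norm((uv-camera_info("wrist")["intrinsics"][:2,2])/325.19,axis=1)
    return o+d*(dep/np.cos(th))[:,None],dep
W=R.from_rotvec(z["rot"]).as_matrix()
g=[(u,v) for v in (245,252,258,265,280,300,320,335) for u in (160,200,240,270,277,283,289,296,340,400)]
P,dep=pts(g); q=((P-z["pos"])@W*1000).round().astype(int)
for k in range(8): print(g[k*10][1],[tuple(x) if b>0 else None for x,b in zip(q[k*10:k*10+10],dep[k*10:])])
m=brass(p); m[:,:185]=0;m[:,380:]=0;m[:155]=0;m[244:]=0
v,u=np.nonzero(m); o,d=ray_wrist(np.c_[u,v],z["pos"],z["rot"]); B=onplane(o,d,.151)
c,y,s=window(B); print("win",c,y,s)
C=R.from_euler('z',y).as_matrix(); o3=np.array([*c,.15])
# window contents in chassis coordinates, from depth
uv=[(u,v) for v in range(172,232) for u in range(200,364)]
P,dep=pts(uv); L=(P-o3)@C*1000; L=L[dep>0]
for yc in (57,19,-19,-57):
    s=L[abs(L[:,1]-yc)<6]
    print(yc,[(x,int(np.median(s[abs(s[:,0]-x)<2.5,2])) if (abs(s[:,0]-x)<2.5).any() else None) for x in range(-32,33,5)])
o=np.array(z["pos"])+W@T[:3,3]; print("cam",(o-o3)@C)
cv2.imwrite("pics/w1c.png",cv2.resize(p[155:245,185:380],None,fx=4,fy=4,interpolation=cv2.INTER_CUBIC))
```

```text
245 [(np.int64(-104), np.int64(-196), np.int64(299)), (np.int64(-48), np.int64(-87), np.int64(149)), (np.int64(-48), np.int64(-45), np.int64(151)), (np.int64(9), np.int64(-7), np.int64(-9)), (np.int64(9), np.int64(-3), np.int64(-8)), (np.int64(8), np.int64(0), np.int64(-4)), (np.int64(8), np.int64(3), np.int64(-7)), (np.int64(9), np.int64(7), np.int64(-7)), (np.int64(-48), np.int64(59), np.int64(150)), (np.int64(-105), np.int64(187), np.int64(300))]
252 [(np.int64(-116), np.int64(-197), np.int64(298)), (np.int64(-57), np.int64(-88), np.int64(150)), (np.int64(-56), np.int64(-45), np.int64(149)), (np.int64(9), np.int64(-6), np.int64(-18)), (np.int64(8), np.int64(-3), np.int64(-17)), (np.int64(7), np.int64(0), np.int64(-14)), (np.int64(9), np.int64(3), np.int64(-18)), (np.int64(9), np.int64(6), np.int64(-19)), (np.int64(-56), np.int64(60), np.int64(149)), (np.int64(-116), np.int64(188), np.int64(299))]
258 [(np.int64(-127), np.int64(-199), np.int64(298)), (np.int64(35), np.int64(-21), np.int64(-92)), (np.int64(35), np.int64(-11), np.int64(-92)), (np.int64(35), np.int64(-3), np.int64(-91
[... 2581 characters left out ...]
3470475898 (182.15150451660156, 78.44000244140625)
57 [(-32, -47), (-27, -47), (-22, None), (-17, -10), (-12, -11), (-7, -14), (-2, -19), (3, -23), (8, -26), (13, -30), (18, -33), (23, -36), (28, None)]
19 [(-32, -47), (-27, -39), (-22, -37), (-17, -37), (-12, -37), (-7, -39), (-2, -39), (3, -39), (8, -39), (13, -39), (18, -39), (23, -38), (28, None)]
-19 [(-32, -47), (-27, -47), (-22, None), (-17, -10), (-12, -11), (-7, -14), (-2, -18), (3, -23), (8, -26), (13, -29), (18, -32), (23, -35), (28, None)]
-57 [(-32, -47), (-27, -39), (-22, -38), (-17, -37), (-12, -38), (-7, -39), (-2, -39), (3, -39), (8, -39), (13, -39), (18, -39), (23, -38), (28, None)]
cam [ 0.06762546 -0.00221601  0.31592861]
```

View pics/w1c.png

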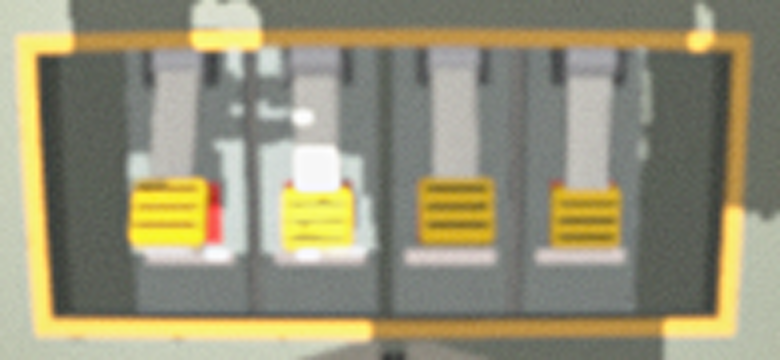

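The raised levers are at y=+57 and y=-19; depth puts their pads about 10 mm below the cover's top. The fingertips are slim enough for the window, so I'll press both now.

Run:
```python
from h import *
c=np.array([.5630,-.0735]); y=-.0666; C=R.from_euler('z',y).as_matrix()[:2,:2]
for yc in (-.019,.057):
    xy=c+C@[-.013,yc]
    r.move_linear([*xy,.19],rot=toolrot(y),speed=.12)
    print("above",(C.T@(r.observe()["position"][:2]-c)).round(4))
    hit=r.move_linear([*xy,.107],speed=.03,f_stop=12)
    o=r.observe(); print(hit,o["time"],(C.T@(o["position"][:2]-c)).round(4),o["position"][2],o["wrist_force"])
    r.move_linear([*xy,.19],speed=.1)
r.move_linear([*c,.30],rot=toolrot(y),speed=.15)
z=r.observe(); p,D=read_camera("wrist"); cv2.imwrite("pics/w2.png",cv2.resize(p[155:245,185:380],None,fx=4,fy=4))
o,d=ray_wrist([(u,v) for v in range(172,232) for u in range(200,364)],z["position"],z["eef_rot"])
Z=(R.from_rotvec(z["eef_rot"]).as_matrix()@camera_info("wrist")["mount"][:3,:3])[:,2]
P=o+d*(D[172:232,200:364].reshape(-1)/(d@Z))[:,None]
L=np.c_[(P[:,:2]-c)@C,P[:,2]-.15]*1000
for yc in (57,19,-19,-57):
    s=L[abs(L[:,1]-yc)<6]
    print(yc,[(x,np.median(s[abs(s[:,0]-x)<2.5,2]).round(1)) for x in range(-27,24,5)])
print(z["time"])
```

```text
above [-0.0123 -0.0188]
True 7.8167 [-0.0133 -0.019 ] 0.11211440848827635 [-0.49067378 -0.79852946  4.62316311]
above [-0.013   0.0559]
True 11.8583 [-0.0133  0.057 ] 0.11209252766545219 [-1.46910168e-01 -4.48205100e-03  4.63542877e+00]
57 [(-27, np.float64(-39.0)), (-22, np.float64(-37.6)), (-17, np.float64(-38.2)), (-12, np.float64(-38.3)), (-7, np.float64(-39.9)), (-2, np.float64(-39.8)), (3, np.float64(-39.5)), (8, np.float64(-39.5)), (13, np.float64(-39.7)), (18, np.float64(-39.6)), (23, np.float64(-39.6))]
19 [(-27, np.float64(-39.7)), (-22, np.float64(-37.6)), (-17, np.float64(-37.8)), (-12, np.float64(-38.0)), (-7, np.float64(-39.4)), (-2, np.float64(-39.6)), (3, np.float64(-39.8)), (8, np.float64(-39.9)), (13, np.float64(-39.5)), (18, np.float64(-39.9)), (23, np.float64(-39.1))]
-19 [(-27, np.float64(-39.9)), (-22, np.float64(-37.8)), (-17, np.float64(-38.0)), (-12, np.float64(-37.9)), (-7, np.float64(-39.5)), (-2, np.float64(-39.7)), (3, np.float64(-39.6)), (8, np.float64(-39.7)), (13, np.float64(-39.8)), (18, np.float64(-39.4)), (23, np.float64(-39.4))]
-57 [(-27, np.float64(-39.2)), (-22, np.float64(-37.6)), (-17, np.float64(-37.8)), (-12, np.float64(-37.8)), (-7, np.float64(-39.6)), (-2, np.float64(-39.9)), (3, np.float64(-39.7)), (8, np.float64(-39.4)), (13, np.float64(-39.7)), (18, np.float64(-39.5)), (23, np.float64(-39.1))]
13.7833
```

View pics/w2.png

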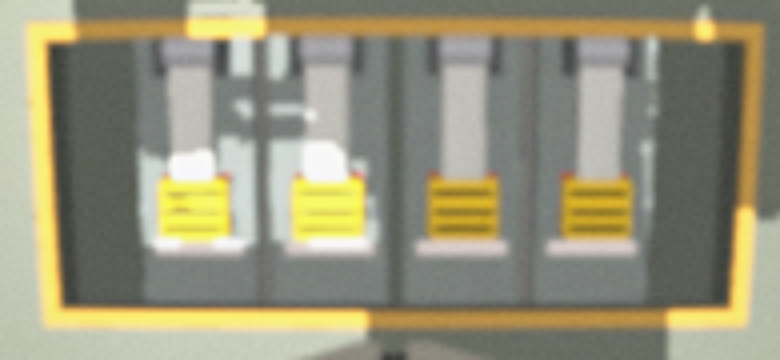

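The picture shows all four pads in one row (crop y≈208), with the red patches covered. Depth puts all of them 38 mm below the cover's top, so they are flat.

```bash
python3 -c "
from station import r
r.dwell(.3); print(r.job_done())"
```

```text
the job is handed in; nothing more can be done
None
```

Both raised levers (y = +57 and y = -19) are pressed flat; a depth check showed all four pads 38 mm below the cover's top, and the job is handed in after about 14 s of robot time, though no verdict came back.

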